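Dispense one tissue cassette with the advance lever and lay it in the glass dish

TASK

Get one tissue cassette ready for the next specimen: swing the sprung lever of the cassette dispenser all the way to its stop so that one cassette is pushed out on the chute, and let the lever come back fully home so that the next cassette drops into place. Then lay that cassette flat, top side up, inside the open glass dish, letting go of it only when it is down in the dish. Dispense only the one and leave the other things on the bench where they are.

Things in the scene. Friction and masses are not known exactly. Their poses are not given: they have to be found in the camera images.
- dispenser: cassette dispenser fixed to the bench: grey deck 12 mm thick (x -24 to 112 mm) carrying a magazine with six stacked white cassettes; the feed slide lies behind it, and a lever reaches from a pivot at the right (y = -42 mm) over the slide to the left. Origin on the bench under the magazine's centre, z up; -x is the way cassettes come out, roughly towards the robot
- magazine_top (a point): centre of the open top of the aluminium magazine (46 x 37 mm outside), 62 mm above the bench; the lowest cassette stands on the feed floor, 12 mm above the bench. The magazine's front face lies at x = -24.5 mm of the dispenser, with a gate at its foot
- lever_arm (a joint): lever angle, rad: 0 home, 0.98 at its stop; counter-clockwise seen from above. The grip goes from (125, 68) over (66, 83) to (7, 68) mm in the dispenser's x, y. The spring pulls at the grip with 1.4 N at home, 4.6 N at the stop, and takes the lever home when let go. It drives the feed slide, which pushes the lowest cassette 45 mm out, wholly out only at the stop
- lever_grip (a point): middle of the upright black grip at the lever's end: a round post 12 to 16 mm thick standing from 25 to 67 mm above the bench; this point lies 45 mm above the bench, on its axis
- lever_pivot (a point): the lever's vertical pivot axis, 22 mm above the bench, 125 mm from the grip's axis. The flat steel arm (11 mm wide) lies 20 to 25 mm above the bench
- chute (a point): on the top of the steel chute, 12 mm above the bench, 46 mm in front of the magazine's centre: a dispensed cassette rests with its middle about here (up to 13 mm farther out after a fast swing), long axis along the chute. The chute is 24 mm wide, narrower than the cassette, and free on both sides, so fingers can straddle it; a lip 4 mm high ends it at x = -79 mm of the dispenser
- cassette_1: white plastic tissue cassette, 40 x 28 x 7 mm, 11 to 18 g, with a perforated top and a bevelled writing face at its -x end; origin at the centre of its underside, x along the 40 mm, z up; it starts in the dispenser's magazine with its long axis along the dispenser's x axis, the lowest, the one that will be dispensed
- cassette_2: white plastic tissue cassette, 40 x 28 x 7 mm, 11 to 18 g, with a perforated top and a bevelled writing face at its -x end; origin at the centre of its underside, x along the 40 mm, z up; it starts in the dispenser's magazine with its long axis along the dispenser's x axis, second from below; it drops onto the feed floor (12 mm above the bench) once the lever is home again
- cassette_top: white plastic tissue cassette, 40 x 28 x 7 mm, 11 to 18 g, with a perforated top and a bevelled writing face at its -x end; origin at the centre of its underside, x along the 40 mm, z up; it starts in the dispenser's magazine with its long axis along the dispenser's x axis, the uppermost of the six; its underside is 47 mm above the bench at the start and 40 mm once the stack has dropped
- dish: open round clear glass dish, loose, 94 mm across outside, about 87 mm inside, 19 mm high, floor 2 mm thick, about 100 g; origin at the centre of its underside, z up. It stands on the bench to the left or the right in front of the dispenser
- tape: bystander: roll of tan tape lying flat, 100 mm across and 25 mm high, loose; origin at the centre of its underside. It stands on the side where the dish does not
- felt_marker: bystander: felt marker lying at the left, 135 mm long, 17 mm thick, loose; origin at the middle of its underside, y along it
- tweezers: bystander: steel forceps lying on the right, 125 mm long, 10 mm high, loose; origin at the middle of the underside, y along it
- lens_can: bystander: white canister with a black screw cap, standing on the right, 36 mm across, 54 mm high, loose; origin at the centre of its underside

How it is judged (in metres and radians):
On the way, in this order (a step that is already met when the one before it is completed fails the run):
1. the lever is swung to its stop (value of joint lever_arm above 0.93 rad), for 0.1 s.
2. the lever is back home and the first cassette lies out on the chute (value of joint lever_arm below 0.06 rad and x of cassette_1 in the frame of dispenser below -0.038 m and z of cassette_1 in the frame of dispenser above 0.008 m), for 0.1 s.
At the end, for the whole second after the job is handed in: cassette 1 at rest on the floor of the upright dish, flat (0.1 rad), top up, its middle within 30 mm of the dish's; lever home (under 0.06 rad); the other five stacked in the magazine (8 mm from its middle, 3 mm in height), the second on the feed floor, the top one 40 mm above the bench (value of joint lever_arm below 0.06 rad and horizontal distance between cassette_1 and dish below 0.03 m and z of cassette_1 in the frame of dish below 0.006 m and angle between cassette_1's own z axis and vertical below 0.1 rad and angle between dish's own z axis and vertical below 0.05 rad and linear speed of cassette_1 below 0.02 m/s and x of cassette_2 in the frame of dispenser between -0.008 and 0.008 m and z of cassette_2 in the frame of dispenser between 0.009 and 0.015 m and x of cassette_top in the frame of dispenser between -0.008 and 0.008 m and z of cassette_top in the frame of dispenser between 0.037 and 0.043 m); the robot touches nothing.
It fails at once if the cassette is let fall from more than 60 mm above the bench (height (world z) of cassette_1 above 0.06 m and contact force between the fingers and cassette_1 below 0.05 N and linear speed of cassette_1 above 0.3 m/s).
It fails at once if another cassette is pushed or taken out of the magazine (x of any of cassette_2, cassette_top in the frame of dispenser below -0.02 m or z of any of cassette_2, cassette_top in the frame of dispenser above 0.06 m).
It fails at once if a bystander is displaced by more than 3 cm (distance of any of tape, felt_marker, tweezers, lens_can from where it was at the start of the episode above 0.03 m).
It also fails if it takes over 64 s, if anything falls off the work surface, if the arm or the gripper's body presses on something with over 40 N, if the wrist force passes 120 N, or if a joint passes its speed limit or range.

ROBOT

A 6-joint arm with a two-finger parallel gripper is mounted at the origin on a cart in front of the work surface, level with it; the furniture and walls round the work are solid. World frame = base frame: x ahead of the robot, y to its left, z up, the work surface at z = 0. Lengths are in m, angles in degrees, forces in N, time in s.
With the tool pointing down it reaches from about 0.375 to 0.9 m from the base axis. Payload 3.1 kg.
Tool frame: the origin (TCP) lies on the centre line of the jaws, within the pads' length; the fingertips stand 25 mm ahead of it and the grasp point (between the pads) lies 6 mm ahead of it; z points along the fingers, y is the line along which they close (so a half turn about z gives the same grasp; the last joint's range is limited). The gripper opens to 87 mm and grips with 3 to 60 N. Pads are 19 mm wide; open, the fingers measure 117 mm over their backs; the gripper's body (75 mm by 190 mm) begins 51 mm behind the grasp point.
Start: joints at [-77.321, 30.224, 82.088, -0, 67.689, -10.227], TCP at [0.243, -0.576, 0.224] pointing down, gripper open.
Joint ranges: [-176.69, 176.69], [-43.24, 126.21], [12.49, 139.97], [-82, 262], [0, 151.66], [-163.58, 163.58]. Speed limits (degrees/s): [159.86, 159.86, 180, 180, 180, 180].

INTERFACE

Orientations are given as a 3x3 rotation matrix whose columns are the frame's x, y, z axes.
In Python, from rig import * gives the robot as it stands.
- The arm moves only by the tool step_arm, never from a script. Its argument "steps" is a list of rows, each a list of 7 numbers: the shift along the tool's x, y, z normalised to -1 to 1, where 1 is 0.3 m, then the turn, a rotation vector about the tool's x, y, z normalised to -1 to 1, where 1 is 45 degrees, then the gripper's target within -1 to 1 (shut at 1, half-way at 0, fully open at -1). A call has 1 to 8 rows; each row is the pose to reach, as a shift and turn from the pose commanded when the call began, along the tool's axes at that moment; what a row does not reach only later rows make up. A row lasts 1/12 s, in which the tool goes at most 41.7 mm and 7.16 degrees, less where a joint would pass 70% of its speed; a pose out of reach is approached as far as the arm can. A call with a number of a shift or a turn outside -1 to 1 is refused whole. A call with a gripper value outside its range is refused whole. The fingers move at their own pace and stop on an object; the grip force is fixed at half the most. Time passes only in rows, so rows that repeat a pose let the fingers close. It gives the time, the measured TCP pose, the force, the opening and the grip force at its end, in the units of the state.
- read_state(): the state, without advancing time (a new reading comes with each control period).
- capture(name): name is "scene" or "top" or "wrist"; returns a dict with "image" (384x512x3 uint8, red, green, blue), "vertical_fov" (degrees; the focal length in pixels is half the picture's height over the tangent of half this angle, whatever the lens; pixels are square), "cx", "cy" (the principal point, pixels), "world_from_camera" (4x4, takes a point from camera to world coordinates); the wrist camera has in their place "T_tool_cam" (4x4, takes a point from camera to tool coordinates, whose origin is the TCP and whose axes are the flange's). Camera axes: x right, y down, z forward; pixel columns grow to the right and rows downward; lengths in m; the calibration is good to about 2 mm. A picture is of the moment at which its call begins: read the wrist's pose just before it. There is no depth.
- hand_in(): hands the job in; it is judged then, once.
The state is a dict: "time_s": time; "joint_positions": joint angles; "qvel": joint speeds; "tau": joint torques, N m; "position": TCP position; "tcp_rot": TCP orientation; "force": force on the tool from outside, world axes, zero at the start; "moment": the same for the moment, N m; "opening": opening from 0.0 (shut) to 1.0 (fully open); "grasp_force": force on a finger pad.
Only numpy, scipy, OpenCV 4.12 (cv2) and the standard library are available. Lean on these libraries where they do the work, as an engineer would, in place of code of your own. Each camera call takes 0.05 s, during which the arm holds its last target. There are 200 camera calls.

## Working session

There is one attempt and no reset: what is moved stays moved. The work goes in short steps, Python scripts to look and compute and a tool call to move; the robot and the scene stay as the last step left them, time stands still between calls to the robot, and variables do not carry over. Pictures are saved under pics/ and viewed, at most 10 in all, crops included, and the job is handed in when it is done.

Besides the shell and the picture viewer there is one more tool, called after "Emit:" in YAML: its name, and indented under it one key for each argument. step_arm: Moves the arm, as the interface text tells. Scaled input: -1 to 1 covers 0.3 m each way for a shift and 45 degrees each way for a turn. Its arguments: {"type":"object","properties":{"steps":{"type":"array"}},"required":["steps"]}

```bash
mkdir -p pics; ls; python3 - <<'E'
from rig import *
import cv2,json
for n in("scene","top"):
    c=capture(n); cv2.imwrite(f"pics/{n}0.png",c["image"][:,:,::-1])
    print(n,c["vertical_fov"],c["cx"],c["cy"],c["world_from_camera"])
s=read_state();print(s)
E
```

```text
pics
scene 49.35882375639311 244.22094771498686 191.8218157376772 [[ 0.89708164 -0.18506195  0.40124382 -0.09436073]
 [-0.44180445 -0.39067521  0.80757768 -1.26202163]
 [ 0.00730411 -0.90173442 -0.43222875  0.73263315]
 [ 0.          0.          0.          1.        ]]
top 57.62432520742525 257.1989266337256 190.28440728059465 [[ 6.67039665e-03 -9.95062791e-01  9.90229631e-02  3.87061151e-01]
 [-9.99976118e-01 -6.81665695e-03 -1.13876962e-03 -2.38115406e-02]
 [ 1.80815285e-03 -9.90130022e-02 -9.95084497e-01  1.45853618e+00]
 [ 0.00000000e+00  0.00000000e+00  0.00000000e+00  1.00000000e+00]]
{'time_s': 0.1, 'joint_positions': array([-7.73197521e+01,  3.02746468e+01,  8.21497657e+01, -1.18629951e-03,
        6.76894624e+01, -1.02251124e+01]), 'qvel': array([-0.01632511, -0.02761909, -0.15971057,  0.03342167,  0.01268766,
       -0.00494354]), 'tau': array([-2.29868619e-04, -4.40985274e+01, -1.77151126e+01,  6.35863189e-02,
        5.34453092e-02, -6.21882032e-05]), 'position': array([ 0.24315157, -0.57504012,  0.22305469]), 'tcp_rot': array([[ 9.21146006e-01,  3.89216943e-01, -4.54961382e-04],
       [ 3.89217065e-01, -9.21144035e-01,  1.93481096e-03],
       [ 3.33976241e-04, -1.95932212e-03, -9.99998025e-01]]), 'force': array([ 0.4610308 ,  0.01725907, -0.76620067]), 'moment': array([ 0.02131074,  0.00261172, -0.00920058]), 'grasp_force': 0.0, 'opening': 1.0005354766701828}
```

View pics/top0.png

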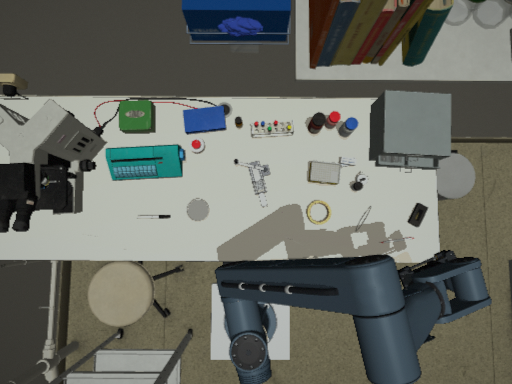

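View pics/scene0.png

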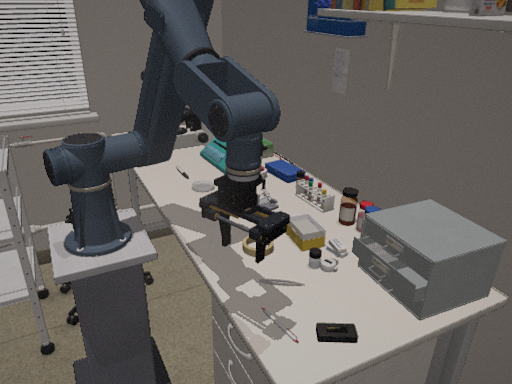

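The top view shows the dispenser near (258,180), with its black grip at about (237,161). The dish is near (198,209), to the left. The tape is at (318,211) and the marker at (154,216). Next I'll enlarge the dispenser and cast rays.

```bash
cat > h.py <<'E'
from rig import *
import cv2,numpy as np
def ray(c,u,v,z,T=None):
    T=c["world_from_camera"] if T is None else T
    f=192/np.tan(np.radians(c["vertical_fov"]/2))
    d=T[:3,:3]@np.array([(u-c["cx"])/f,(v-c["cy"])/f,1]);o=T[:3,3]
    return o+d*(z-o[2])/d[2]
def wristcap():
    s=read_state();c=capture("wrist");T=np.eye(4);T[:3,:3]=s["tcp_rot"];T[:3,3]=s["position"]
    c["world_from_camera"]=T@c["T_tool_cam"];return c
def proj(c,p):
    T=c["world_from_camera"];f=192/np.tan(np.radians(c["vertical_fov"]/2))
    q=T[:3,:3].T@(np.array(p)-T[:3,3]);return q[:2]/q[2]*f+[c["cx"],c["cy"]]
E
python3 - <<'E'
from h import *
c=capture("top")
cv2.imwrite("pics/topz.png",cv2.resize(c["image"][145:225,180:280,::-1],None,fx=7,fy=7,interpolation=cv2.INTER_CUBIC))
for n,u,v,z in[("grip",237,161,.067),("dish",198,209,.01),("tape",318,211,.02),("mag",258,178,.062),("chend",266,205,.012)]:print(n,ray(c,u,v,z).round(3))
E
```

```text
grip [0.644 0.057 0.067]
dish [0.452 0.219 0.01 ]
tape [ 0.446 -0.276  0.02 ]
mag [ 0.576 -0.028  0.062]
chend [ 0.47  -0.062  0.012]
```

View pics/topz.png

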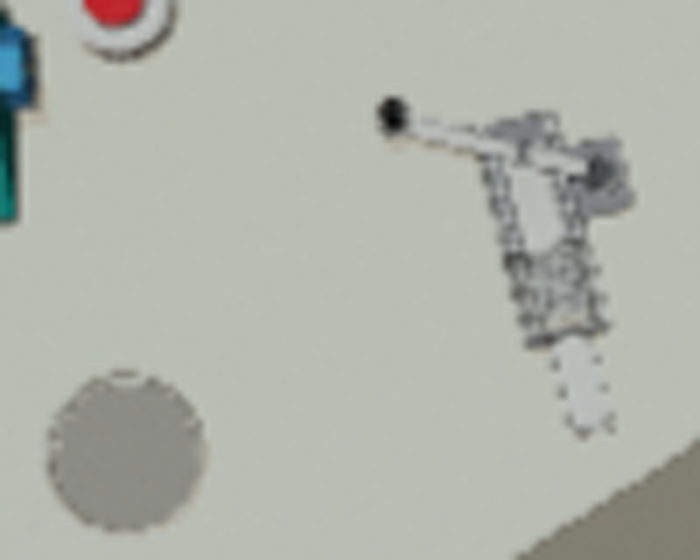

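The enlargement gives these positions in full-image pixels: grip (236,161.4), pivot (265.7,169.3), magazine (260.3,186.4), chute end (264.6,206.4), dish (198,209.6). I'll fit the dispenser pose to them.

```bash
cat >> h.py <<'E'
def fit(P,W):
    P=np.array(P,float);W=np.array(W)[:,:2];p=P-P.mean(0);w=W-W.mean(0)
    a=np.arctan2((p[:,0]*w[:,1]-p[:,1]*w[:,0]).sum(),(p*w).sum())
    R=np.array([[np.cos(a),-np.sin(a)],[np.sin(a),np.cos(a)]]);t=W.mean(0)-R@P.mean(0)
    return a,R,t,(P@R.T+t-W)
E
python3 - <<'E'
from h import *
c=capture("top")
L=[((.125,.068),236,161.4,.067),((.066,-.042),265.7,169.3,.025),((0,0),260.3,186.4,.06),((-.079,0),264.6,206.4,.014)]
W=[ray(c,u,v,z) for _,u,v,z in L]
a,R,t,r=fit([l[0] for l in L],W)
print(np.degrees(a),t,r.round(4),ray(c,198,209.6,.015))
for p in[(.125,.068),(-.046,0)]:print(R@p+t)
T=capture("wrist");print(T["T_tool_cam"].round(3),T["vertical_fov"])
E
```

```text
15.328071293980209 [ 0.54114569 -0.03705152] [[ 0.0015  0.0006]
 [-0.0016  0.0001]
 [-0.0009  0.0008]
 [ 0.001  -0.0014]] [0.44883504 0.21859247 0.015     ]
[0.6437237  0.06157279]
[ 0.496782   -0.04921141]
[[-0.    -0.954 -0.3    0.083]
 [ 1.    -0.    -0.001  0.001]
 [ 0.001 -0.3    0.954 -0.16 ]
 [ 0.     0.     0.     1.   ]] 71.41479806525503
```

```bash
cat >> h.py <<'E'
from scipy.spatial.transform import Rotation as Ro
def plan(p,yaw):
    "normalised shift and turn to TCP p with tool y at yaw deg, pointing down"
    s=read_state();R=s["tcp_rot"];y=np.radians(yaw)
    G=np.array([[-np.sin(y),np.cos(y),0],[np.cos(y),np.sin(y),0],[0,0,-1]]).T
    sh=R.T@(np.array(p)-s["position"])/.3; r=Ro.from_matrix(R.T@G).as_rotvec(degrees=True)/45
    print("shift",sh.round(3),"turn",r.round(3))
E
python3 -c "
from h import *
plan((.56,.05,.26),15.3)
s=read_state();G=s['tcp_rot'];print(G.T@(np.array([.50,-.2,.25])-s['position'])/.3)"
```

```text
shift [ 1.784 -1.509 -0.12 ] turn [-1.000e-03 -1.000e-03 -1.831e+00]
[ 1.27542863 -0.81957422 -0.08735036]
```

Emit:
step_arm:
  steps:
    - [0.12, -0.1, -0.01, 0, 0, -0.12, -1]
    - [0.24, -0.2, -0.02, 0, 0, -0.24, -1]
    - [0.36, -0.3, -0.03, 0, 0, -0.36, -1]
    - [0.48, -0.4, -0.04, 0, 0, -0.48, -1]
    - [0.6, -0.5, -0.05, 0, 0, -0.6, -1]
    - [0.7, -0.6, -0.06, 0, 0, -0.7, -1]
    - [0.8, -0.68, -0.06, 0, 0, -0.82, -1]
    - [0.9, -0.76, -0.06, 0, 0, -0.92, -1]

```text
time_s: 0.92
position: [0.3941, -0.277, 0.2421]
tcp_rot: [[0.43, 0.903, 0.0], [0.903, -0.43, -0.0], [-0.0, 0.001, -1.0]]
force: [0.8, 0.5, 0.8]
opening: 0.998
grasp_force: 0.0
```

```bash
python3 -c "
from h import *
plan((.56,.05,.26),15.3)"
```

```text
shift [ 1.222  0.03  -0.06 ] turn [ 0.001  0.    -0.906]
```

Emit:
step_arm:
  steps:
    - [0.13, 0, -0.01, 0, 0, -0.12, -1]
    - [0.26, 0, -0.02, 0, 0, -0.24, -1]
    - [0.39, 0, -0.03, 0, 0, -0.36, -1]
    - [0.52, 0, -0.04, 0, 0, -0.48, -1]
    - [0.65, 0, -0.05, 0, 0, -0.6, -1]
    - [0.78, 0, -0.06, 0, 0, -0.7, 0.2]
    - [0.9, 0, -0.06, 0, 0, -0.82, 0.2]
    - [1.0, 0, -0.06, 0, 0, -0.9, 0.2]

```text
time_s: 1.58
position: [0.5245, -0.006, 0.2601]
tcp_rot: [[-0.261, 0.965, 0.001], [0.965, 0.261, 0.0], [-0.0, 0.001, -1.0]]
force: [0.3, 0.1, 0.4]
opening: 0.853
grasp_force: 0.0
```

```bash
python3 -c "
from h import *
c=wristcap();cv2.imwrite('pics/w1.png',c['image'][:,:,::-1])
plan((.60,.02,.26),15.3);print(read_state()['position'],read_state()['qvel'].round(1))
a=np.radians(15.3);R=np.array([[np.cos(a),-np.sin(a)],[np.sin(a),np.cos(a)]]);t=np.array([.541,-.037])
for n,p,z in[('grip',(.125,.068),.067),('piv',(.066,-.042),.025),('mag',(0,0),.062),('lip',(-.079,0),.016),('magFL',(-.0245,.0185),.062)]:print(n,proj(c,[*(R@p+t),z]).round(0))
"
```

```text
shift [0.006 0.256 0.002] turn [ 0.006 -0.004  0.001]
[ 0.52644927 -0.00198944  0.26013629] [-4.4 -1.1  2.4 -3.3 -0.4  0.9]
grip [355. 144.]
piv [301. 210.]
mag [260. 192.]
lip [209. 183.]
magFL [242. 179.]
```

View pics/w1.png

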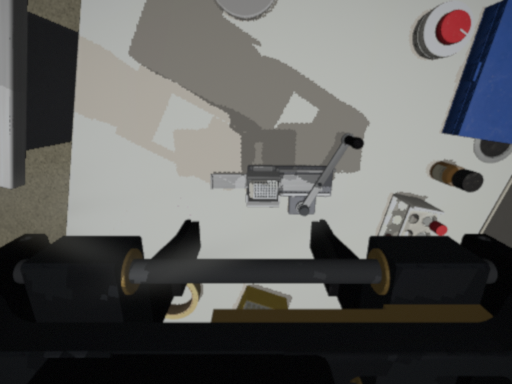

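The wrist view shows the grip top at (355,143), pivot at (304,210), magazine at (263,188) and lip at (212,181). All are within about 3 px of the prediction, so I'll go above the grip.

```bash
python3 -c "
from h import *
plan((.643,.0615,.14),15.3)"
```

```text
shift [0.1   0.429 0.403] turn [ 0.006 -0.004  0.001]
```

Emit:
step_arm:
  steps:
    - [0.03, 0.1, 0.08, 0, 0, 0, 0.2]
    - [0.06, 0.2, 0.16, 0, 0, 0, 0.2]
    - [0.09, 0.3, 0.25, 0, 0, 0, 0.2]
    - [0.1, 0.4, 0.35, 0, 0, 0, 0.2]
    - [0.1, 0.43, 0.4, 0, 0, 0, 0.2]
    - [0.1, 0.43, 0.4, 0, 0, 0, 0.2]
    - [0.1, 0.43, 0.4, 0, 0, 0, 0.2]

```text
time_s: 2.22
position: [0.6397, 0.0534, 0.1384]
tcp_rot: [[-0.256, 0.967, -0.004], [0.967, 0.256, 0.0], [0.001, -0.004, -1.0]]
force: [0.4, -0.7, 0.3]
opening: 0.413
grasp_force: 0.0
```

```bash
python3 -c "
from h import *
c=wristcap();im=c['image'];cv2.imwrite('pics/w2.png',im[:,:,::-1])
s=read_state();plan((.643,.0615,.06),15.3);print(s['position'],s['opening'])
print(proj(c,(.6437,.0615,.067)))
"
```

```text
shift [0.024 0.017 0.266] turn [-0.002 -0.    -0.011]
[0.64002417 0.05314501 0.13985424] 0.40983822506452305
[261.13204355 192.18858905]
```

View pics/w2.png

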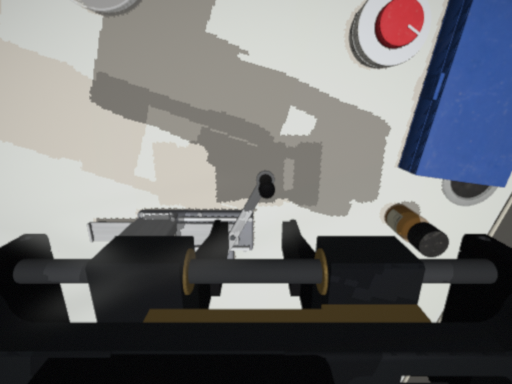

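The post top is at about (267,190), with the finger midline near column 253. The grip is therefore about 10 mm along tool y and 9 mm along tool x from here. I'll correct for that and descend.

Emit:
step_arm:
  steps:
    - [0.035, 0.033, 0, 0, 0, 0, 0.2]
    - [0.035, 0.033, 0.05, 0, 0, 0, 0.2]
    - [0.035, 0.033, 0.12, 0, 0, 0, 0.2]
    - [0.035, 0.033, 0.19, 0, 0, 0, 0.2]
    - [0.035, 0.033, 0.25, 0, 0, 0, 0.2]
    - [0.035, 0.033, 0.265, 0, 0, 0, 0.2]
    - [0.035, 0.033, 0.265, 0, 0, 0, 0.2]

```text
time_s: 2.85
position: [0.6471, 0.0664, 0.0605]
tcp_rot: [[-0.255, 0.967, -0.001], [0.967, 0.255, 0.0], [0.0, -0.001, -1.0]]
force: [0.1, -0.7, -0.4]
opening: 0.404
grasp_force: 0.0
```

```bash
python3 -c "
from h import *
c=wristcap();im=c['image'];cv2.imwrite('pics/w3.png',im[:,:,::-1])
s=read_state();print(s['position'],s['opening'],s['force'])
print(proj(c,(.6437,.0615,.067)))
"
```

```text
[0.6480741  0.06631098 0.06145905] 0.39986362338266557 [0.97937109 0.27171693 0.82749755]
[247.02546449 245.08731693]
```

View pics/w3.png

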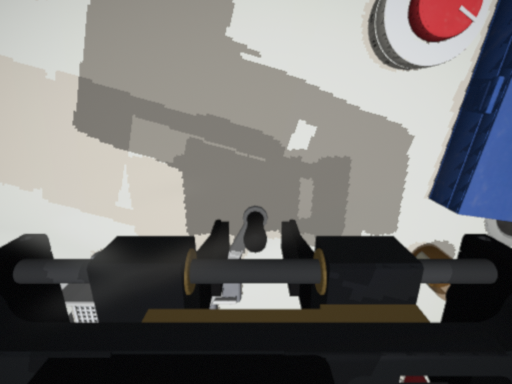

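The post stands centred between the fingers, at column 255 with the finger inner faces at 222 and 288. Now I'll swing along the arc.

Emit:
step_arm:
  steps:
    - [0, -0.033, 0, 0, 0, 0, 0.2]
    - [0.016, -0.066, 0, 0, 0, 0, 0.2]
    - [0.029, -0.1, 0, 0, 0, 0, 0.2]
    - [0.038, -0.133, 0, 0, 0, 0, 0.2]
    - [0.045, -0.167, 0, 0, 0, 0, 0.2]
    - [0.049, -0.2, 0, 0, 0, 0, 0.2]
    - [0.049, -0.233, 0, 0, 0, 0, 0.2]
    - [0.048, -0.267, 0, 0, 0, 0, 0.2]

```text
time_s: 3.57
position: [0.5705, 0.0606, 0.0634]
tcp_rot: [[-0.255, 0.967, 0.011], [0.967, 0.255, 0.001], [-0.002, 0.011, -1.0]]
force: [3.6, 4.4, 0.7]
opening: 0.4
grasp_force: 2.1
```

Emit:
step_arm:
  steps:
    - [-0.005, -0.033, 0, 0, 0, 0, 0.2]
    - [-0.012, -0.067, 0, 0, 0, 0, 0.2]
    - [-0.021, -0.1, 0, 0, 0, 0, 0.2]
    - [-0.035, -0.133, 0, 0, 0, 0, 0.2]
    - [-0.044, -0.15, 0, 0, 0, 0, 0.2]
    - [-0.044, -0.15, 0, 0, 0, 0, 0.2]

```text
time_s: 4.07
position: [0.529, 0.035, 0.0626]
tcp_rot: [[-0.254, 0.967, 0.007], [0.967, 0.254, -0.0], [-0.002, 0.007, -1.0]]
force: [3.0, 3.4, 2.3]
opening: 0.402
grasp_force: 2.0
```

```bash
python3 -c "
from h import *
c=wristcap();im=c['image'];cv2.imwrite('pics/w4.png',im[:,:,::-1])
s=read_state();print(s['position'],s['opening'],s['force'])
"
```

```text
[0.52942606 0.03507255 0.06236205] 0.3997586270465598 [4.18814751 2.84404584 3.69428796]
```

View pics/w4.png

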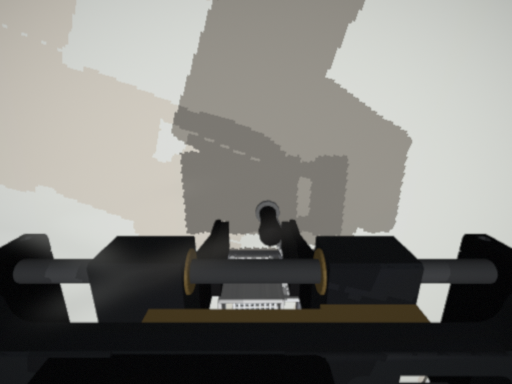

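The post rests against the trailing finger and the force is 4.8 N, which is spring level, so it is just short of the stop. I'll push on in small steps until the force rises.

Emit:
step_arm:
  steps:
    - [-0.004, -0.01, 0, 0, 0, 0, 0.2]
    - [-0.004, -0.01, 0, 0, 0, 0, 0.2]

```text
time_s: 4.28
position: [0.527, 0.033, 0.0617]
tcp_rot: [[-0.255, 0.967, 0.007], [0.967, 0.255, -0.001], [-0.003, 0.007, -1.0]]
force: [4.6, 1.9, 4.1]
opening: 0.401
grasp_force: 2.5
```

Emit:
step_arm:
  steps:
    - [-0.006, -0.01, 0, 0, 0, 0, 0.2]
    - [-0.006, -0.01, 0, 0, 0, 0, 0.2]

```text
time_s: 4.45
position: [0.524, 0.0304, 0.0613]
tcp_rot: [[-0.255, 0.967, 0.006], [0.967, 0.255, -0.001], [-0.002, 0.005, -1.0]]
force: [3.9, 1.7, 4.6]
opening: 0.4
grasp_force: 2.7
```

Emit:
step_arm:
  steps:
    - [-0.004, -0.008, 0, 0, 0, 0, 0.2]
    - [-0.004, -0.008, 0, 0, 0, 0, 0.2]

```text
time_s: 4.62
position: [0.5234, 0.0297, 0.0613]
tcp_rot: [[-0.254, 0.967, 0.009], [0.967, 0.254, 0.001], [-0.001, 0.009, -1.0]]
force: [7.8, 7.4, 3.7]
opening: 0.403
grasp_force: 4.7
```

The force has jumped and the motion has stalled, so the lever is at its stop. I'll hold briefly, then ride it back along the arc.

Emit:
step_arm:
  steps:
    - [0, -0.006, 0, 0, 0, 0, 0.2]
    - [0, -0.006, 0, 0, 0, 0, 0.2]
    - [0, -0.006, 0, 0, 0, 0, 0.2]

```text
time_s: 4.87
position: [0.5232, 0.0295, 0.0613]
tcp_rot: [[-0.254, 0.967, 0.012], [0.967, 0.254, 0.001], [-0.002, 0.011, -1.0]]
force: [9.4, 8.4, 1.9]
opening: 0.399
grasp_force: 5.8
```

Emit:
step_arm:
  steps:
    - [0.02, 0.03, 0, 0, 0, 0, 0.2]
    - [0.035, 0.064, 0, 0, 0, 0, 0.2]
    - [0.048, 0.097, 0, 0, 0, 0, 0.2]
    - [0.055, 0.13, 0, 0, 0, 0, 0.2]
    - [0.06, 0.164, 0, 0, 0, 0, 0.2]
    - [0.063, 0.197, 0, 0, 0, 0, 0.2]
    - [0.063, 0.23, 0, 0, 0, 0, 0.2]
    - [0.06, 0.264, 0, 0, 0, 0, 0.2]

```text
time_s: 5.53
position: [0.589, 0.0664, 0.0597]
tcp_rot: [[-0.256, 0.967, -0.003], [0.967, 0.256, -0.0], [0.0, -0.003, -1.0]]
force: [2.5, -1.1, 0.9]
opening: 0.4
grasp_force: 0.9
```

Emit:
step_arm:
  steps:
    - [-0.006, 0.033, 0, 0, 0, 0, 0.2]
    - [-0.013, 0.067, 0, 0, 0, 0, 0.2]
    - [-0.022, 0.1, 0, 0, 0, 0, 0.2]
    - [-0.035, 0.133, 0, 0, 0, 0, 0.2]
    - [-0.045, 0.16, 0, 0, 0, 0, 0.2]
    - [-0.045, 0.19, 0, 0, 0, 0, 0.2]
    - [-0.045, 0.19, 0, 0, 0, 0, 0.2]
    - [-0.045, 0.19, 0, 0, 0, 0, 0.2]

```text
time_s: 6.2
position: [0.647, 0.0681, 0.0595]
tcp_rot: [[-0.256, 0.967, -0.003], [0.967, 0.256, 0.0], [0.001, -0.003, -1.0]]
force: [0.5, 0.6, -0.2]
opening: 0.4
grasp_force: 0.0
```

```bash
python3 -c "
from h import *
c=wristcap();im=c['image'];cv2.imwrite('pics/w5.png',im[:,:,::-1])
s=read_state();print(s['position'],s['opening'],s['force'])
"
```

```text
[0.64664486 0.0681318  0.05958067] 0.4022562333587787 [-0.70160994  0.14338849 -0.2754785 ]
```

View pics/w5.png

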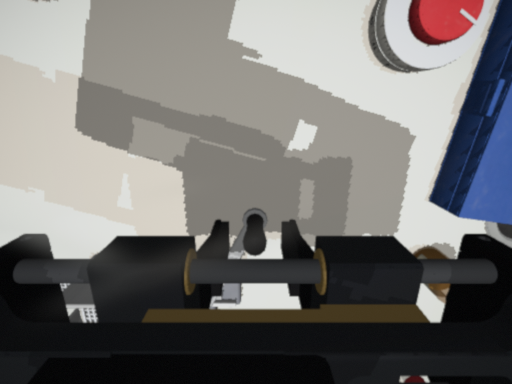

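The lever is home and clear of the fingers: the force is about 0 and the post sits where it was before. I'll lift and turn 90° to look at the chute.

Emit:
step_arm:
  steps:
    - [0, 0, -0.1, 0, 0, 0, 0.2]
    - [0, 0, -0.2, 0, 0, 0, 0.2]
    - [0, 0, -0.3, 0, 0, 0, -0.15]
    - [0, 0, -0.4, 0, 0, 0, -0.15]
    - [0, 0, -0.45, 0, 0, 0, -0.15]
    - [0, 0, -0.45, 0, 0, 0, -0.15]

```text
time_s: 6.75
position: [0.6497, 0.0679, 0.1998]
tcp_rot: [[-0.256, 0.967, 0.007], [0.967, 0.256, -0.001], [-0.002, 0.007, -1.0]]
force: [0.6, 0.0, -0.2]
opening: 0.554
grasp_force: 0.0
```

```bash
python3 -c "
from h import *
plan((.456,-.058,.2),-74.7);print(read_state()['joint_positions'])"
```

```text
shift [-0.241 -0.731 -0.005] turn [ 0.009 -0.004  1.989]
[-3.81442980e+00  3.37357163e+01  7.94887218e+01 -1.50247808e-03
  6.63596079e+01 -1.86379137e+01]
```

Emit:
step_arm:
  steps:
    - [-0.03, -0.1, 0, 0, 0, 0.13, -0.15]
    - [-0.06, -0.2, 0, 0, 0, 0.26, -0.15]
    - [-0.09, -0.3, 0, 0, 0, 0.4, -0.15]
    - [-0.12, -0.4, 0, 0, 0, 0.53, -0.15]
    - [-0.16, -0.5, 0, 0, 0, 0.66, -0.15]
    - [-0.2, -0.6, 0, 0, 0, 0.8, -0.15]
    - [-0.22, -0.68, 0, 0, 0, 0.92, -0.15]
    - [-0.24, -0.73, 0, 0, 0, 1.0, -0.15]

```text
time_s: 7.42
position: [0.4499, -0.0573, 0.1937]
tcp_rot: [[0.507, 0.862, -0.006], [0.862, -0.507, 0.002], [-0.001, -0.007, -1.0]]
force: [0.3, 0.1, -0.5]
opening: 0.576
grasp_force: 0.0
```

Emit:
step_arm:
  steps:
    - [0, 0, 0, 0, 0, 0.14, -0.15]
    - [0, 0, 0, 0, 0, 0.28, -0.15]
    - [0, 0, 0, 0, 0, 0.42, -0.15]
    - [0, 0, 0, 0, 0, 0.56, -0.15]
    - [0, 0, 0, 0, 0, 0.7, -0.15]
    - [0, 0, 0, 0, 0, 0.84, -0.15]
    - [0, 0, 0, 0, 0, 0.99, -0.15]
    - [0, 0, 0, 0, 0, 0.99, -0.15]

```text
time_s: 8.08
position: [0.453, -0.0571, 0.194]
tcp_rot: [[0.965, 0.261, -0.004], [0.261, -0.965, 0.001], [-0.003, -0.002, -1.0]]
force: [-0.2, 0.0, 0.4]
opening: 0.578
grasp_force: 0.0
```

```bash
python3 -c "
from h import *
c=capture('top')
c=wristcap();c=wristcap();im=c['image'];cv2.imwrite('pics/w6.png',im[:,:,::-1]);np.save('c6.npy',c,allow_pickle=True)
s=read_state();print(s['position'],s['opening']);plan((.456,-.058,.2),-74.7)
a=np.radians(15.3);R=np.array([[np.cos(a),-np.sin(a)],[np.sin(a),np.cos(a)]]);t=np.array([.543,-.034])
for n,p,z in[('cas',(-.046,0),.019),('mag',(0,0),.062),('lip',(-.079,0),.016)]:print(n,R@p+t,proj(c,[*(R@p+t),z]).round(0))
"
```

```text
[ 0.45384046 -0.05738141  0.19453244] 0.5745975866770181
shift [ 0.006  0.004 -0.018] turn [-0.002  0.002  0.002]
cas [ 0.49863036 -0.04613816] [256. 136.]
mag [ 0.543 -0.034] [256.  96.]
lip [ 0.46679996 -0.05484597] [256. 162.]
```

View pics/w6.png

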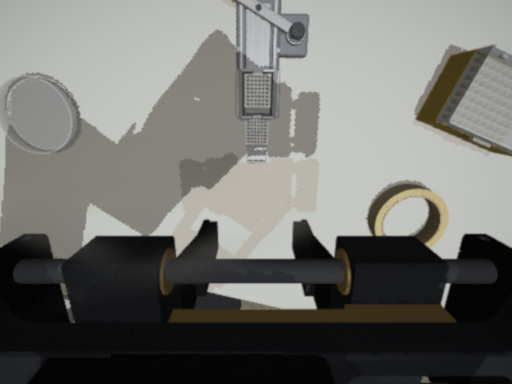

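The magazine top is at (258,92). The dispensed cassette is on the chute at about (257,118–162), and the dish is at (42,113). I'll read the pixel profiles for the cassette's edges and the dish outline.

```bash
python3 -c "
from h import *
c=np.load('c6.npy',allow_pickle=True).item();g=cv2.cvtColor(c['image'],cv2.COLOR_RGB2GRAY)
print(g[110:175,252:263].mean(1).astype(int).tolist())
for r in(130,140,150,158):print(r,g[r-2:r+3,235:280].mean(0).astype(int).tolist())
for v in (118,147,152,162):print(v,ray(c,257,v,.019))
# dish: edges in region
e=cv2.Canny(g,40,100)[60:165,0:90];k,_=cv2.findContours(e,cv2.RETR_EXTERNAL,cv2.CHAIN_APPROX_NONE)
for q in k:
  if len(q)>60: E=cv2.fitEllipse(q);x,y,w,h=cv2.boundingRect(q);print(len(q),(x,y+60,w,h),E[0][0],E[0][1]+60,E[1])
for z in(.0,.019):print('dishpred',proj(c,(.449,.2186,z)))
print(ray(c,42,113,.012))
"
```

```text
[106, 110, 100, 73, 80, 106, 134, 132, 113, 123, 135, 125, 122, 137, 137, 122, 136, 141, 123, 128, 134, 122, 121, 135, 129, 114, 133, 137, 118, 131, 139, 120, 125, 139, 131, 111, 109, 133, 161, 157, 131, 118, 117, 117, 124, 157, 189, 198, 197, 174, 131, 148, 169, 166, 179, 181, 181, 181, 181, 181, 181, 181, 181, 181, 181]
130 [132, 132, 132, 132, 132, 132, 132, 131, 132, 133, 141, 140, 124, 115, 124, 131, 121, 120, 137, 125, 114, 138, 129, 117, 132, 130, 116, 124, 133, 123, 115, 133, 148, 140, 133, 132, 132, 132, 132, 132, 132, 132, 132, 132, 132]
140 [132, 132, 132, 132, 132, 132, 132, 132, 132, 133, 142, 142, 126, 115, 121, 128, 121, 119, 130, 122, 118, 138, 126, 114, 138, 134, 122, 133, 128, 114, 116, 141, 149, 139, 132, 132, 132, 132, 132, 132, 132, 132, 132, 132, 132]
150 [131, 131, 132, 131, 132, 131, 131, 131, 131, 131, 131, 128, 121, 118, 118, 117, 115, 115, 118, 130, 144, 137, 137, 142, 143, 146, 152, 141, 135, 139, 130, 142, 140, 133, 132, 131, 131, 131, 131, 131, 131, 132, 132, 132, 132]
158 [106, 107, 115, 128, 143, 153, 169, 179, 190, 194, 194, 180, 171, 169, 168, 169, 178, 184, 184, 175, 172, 175, 181, 183, 175, 173, 175, 181, 184, 187, 177, 187, 197, 193, 184, 178, 172, 176, 181, 175, 171, 169, 175, 178, 174]
118 [ 0.51968065 -0.04163662  0.019     ]
147 [ 0.48575497 -0.05107784  0.019     ]
152 [ 0.47967957 -0.05276857  0.019     ]
162 [ 0.46731913 -0.05620837  0.019     ]
85 (8, 135, 43, 18) 17.322345733642578 202.68460083007812 (94.7193603515625, 109.32439422607422)
79 (58, 120, 24, 33) 45.366424560546875 121.81283950805664 (61.773868560791016, 72.70958709716797)
485 (5, 76, 68, 89) 38.37859344482422 122.3806381225586 (62.4384765625, 81.56465148925781)
434 (4, 72, 86, 52) 45.76324462890625 119.70591735839844 (68.33694458007812, 100.94622802734375)
dishpred [ 46.95463825 116.4356071 ]
dishpred [ 35.3302919  117.10822942]
[0.45447129 0.21606724 0.012     ]
```

The cassette is 22–23 px wide, about 28 mm, and spans disp-x from about −66 to −26. It is centred at column 256, as predicted, so I'll go down to it.

```bash
python3 -c "
from h import *
plan((.4967,-.0467,.038),-74.7)"
```

```text
shift [0.148 0.004 0.522] turn [-0.002  0.002  0.002]
```

Emit:
step_arm:
  steps:
    - [0.08, 0.004, 0, 0, 0, 0, -0.15]
    - [0.148, 0.004, 0.1, 0, 0, 0, -0.15]
    - [0.148, 0.004, 0.22, 0, 0, 0, -0.15]
    - [0.148, 0.004, 0.34, 0, 0, 0, -0.15]
    - [0.148, 0.004, 0.42, 0, 0, 0, -0.15]
    - [0.148, 0.004, 0.48, 0, 0, 0, -0.15]
    - [0.148, 0.004, 0.51, 0, 0, 0, -0.15]
    - [0.148, 0.004, 0.51, 0, 0, 0, -0.15]

```text
time_s: 8.9
position: [0.4964, -0.0468, 0.0403]
tcp_rot: [[0.964, 0.264, -0.004], [0.264, -0.964, 0.001], [-0.004, -0.003, -1.0]]
force: [-0.1, -0.1, 0.5]
opening: 0.574
grasp_force: 0.0
```

```bash
python3 -c "
from h import *
print(read_state()['position'],read_state()['force']);plan((.4967,-.0467,.038),-74.7)"
```

```text
[ 0.49643396 -0.04677189  0.04027785] [-0.06718201 -0.06830312  0.52485718]
shift [0.001 0.    0.008] turn [-0.003  0.005  0.001]
```

Emit:
step_arm:
  steps:
    - [0, 0, 0.008, 0, 0, 0, -0.15]
    - [0, 0, 0.008, 0, 0, 0, 0.1]
    - [0, 0, 0.008, 0, 0, 0, 0.3]
    - [0, 0, 0.008, 0, 0, 0, 0.45]
    - [0, 0, 0.008, 0, 0, 0, 0.45]
    - [0, 0, 0.008, 0, 0, 0, 0.45]
    - [0, 0, 0.008, 0, 0, 0, 0.45]
    - [0, 0, 0.008, 0, 0, 0, 0.45]

```text
time_s: 9.57
position: [0.4981, -0.0473, 0.0401]
tcp_rot: [[0.965, 0.263, 0.0], [0.263, -0.965, -0.0], [0.0, 0.0, -1.0]]
force: [0.0, 0.7, 0.2]
opening: 0.28
grasp_force: 0.0
```

It closed to 24 mm with no force, so the tips passed over the cassette's sides. I'll open, go 6 mm lower and close again.

Emit:
step_arm:
  steps:
    - [0, 0, 0, 0, 0, 0, -0.15]
    - [0, 0, 0, 0, 0, 0, -0.15]
    - [0, 0, 0, 0, 0, 0, -0.15]
    - [0, 0, 0, 0, 0, 0, -0.15]
    - [0, 0, 0.01, 0, 0, 0, -0.15]
    - [0, 0, 0.02, 0, 0, 0, -0.15]
    - [0, 0, 0.02, 0, 0, 0, -0.15]

```text
time_s: 10.15
position: [0.4976, -0.0471, 0.0332]
tcp_rot: [[0.965, 0.263, -0.001], [0.263, -0.965, 0.0], [-0.001, -0.001, -1.0]]
force: [-0.1, 0.1, 0.9]
opening: 0.57
grasp_force: 0.0
```

```bash
python3 -c "
from h import *
s=read_state();print(s['position'],s['force'],s['opening'])
c=wristcap();cv2.imwrite('pics/w7.png',c['image'][:,:,::-1])
c=capture('scene');cv2.imwrite('pics/s7.png',c['image'][:,:,::-1])
g=c['image'];u,v=proj(c,(.497,-.047,.02)).astype(int);print(u,v)
"
```

```text
[ 0.49755917 -0.04712293  0.03319357] [-0.10680498  0.11160425  0.94583998] 0.5695489133937325
241 207
```

Emit:
step_arm:
  steps:
    - [0, 0, 0, 0, 0, 0, 0.1]
    - [0, 0, 0, 0, 0, 0, 0.3]
    - [0, 0, 0, 0, 0, 0, 0.5]
    - [0, 0, 0, 0, 0, 0, 0.5]
    - [0, 0, 0, 0, 0, 0, 0.5]
    - [0, 0, 0, 0, 0, 0, 0.5]
    - [0, 0, 0, 0, 0, 0, 0.5]
    - [0, 0, 0, 0, 0, 0, 0.5]

```text
time_s: 10.92
position: [0.498, -0.0472, 0.0339]
tcp_rot: [[0.965, 0.263, 0.0], [0.263, -0.965, -0.0], [0.0, 0.0, -1.0]]
force: [-0.1, 0.8, -0.4]
opening: 0.257
grasp_force: 0.0
```

Still nothing gripped, so I'll look at a composite of the wrist view and enlarged scene and top crops.

```bash
python3 -c "
from h import *
w=wristcap();s=capture('scene');t=capture('top')
for n,c in(('w',w),('s',s),('t',t)):np.save(n+'8.npy',c,allow_pickle=True)
a=cv2.resize(w['image'],(400,300),interpolation=cv2.INTER_AREA)
b=cv2.resize(s['image'][170:245,190:290],(400,300),interpolation=cv2.INTER_CUBIC)
w7=cv2.imread('pics/w7.png')[:,:,::-1];d=cv2.resize(w7[200:300,190:323],(400,300),interpolation=cv2.INTER_CUBIC)
e=cv2.resize(t['image'][150:225,210:310],(400,300),interpolation=cv2.INTER_CUBIC)
cv2.imwrite('pics/m8.png',np.vstack([np.hstack([a,b]),np.hstack([d,e])])[:,:,::-1])
"
```

```text
(no output)
```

View pics/m8.png

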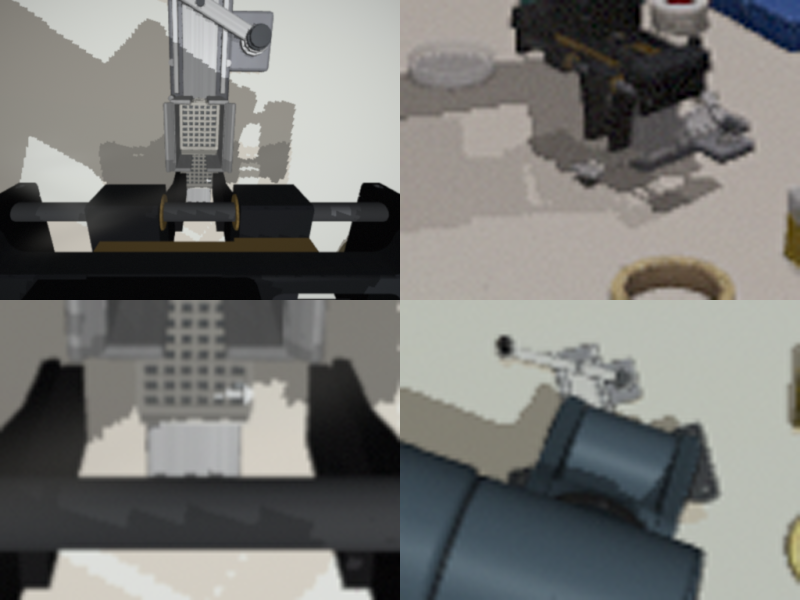

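The cassette is intact on the chute. In the wrist close-up its front edge is at about row 238, columns 237–273, with bare chute in front of it. So it lies closer to the magazine than the fingers reached, and I'll compute where.

```bash
python3 -c "
from h import *
c=np.load('w8.npy',allow_pickle=True).item()
T=c['world_from_camera'];a=np.radians(15.3);R=np.array([[np.cos(a),-np.sin(a)],[np.sin(a),np.cos(a)]]);t=np.array([.543,-.034])
f=lambda u,v,z:(R.T@(ray(c,u,v,z)[:2]-t)*1e3).round(1)
print('casfront L,R',f(237,236,.019),f(273,236,.019),'front low',f(255,241,.012))
# magazine top corners: panel1 px*1.28
print('mag top FL FR',f(164*1.28,170*1.28,.062),f(235*1.28,170*1.28,.062),'mag top back',f(200*1.28,100*1.28,.062))
print('piv',f(257*1.28,38*1.28,.03))
print('proj tip centre',proj(c,read_state()['position']+[0,0,-.025]),T[:3,3])
"
```

```text
casfront L,R [-54.5  11.8] [-54.5 -14.4] front low [-62.4  -1.3]
mag top FL FR [-21.2  22.8] [-21.3 -26. ] mag top back [25.8 -1.9]
piv [ 66.1 -42.4]
proj tip centre [254.39471088 220.65151803] [ 0.57850585 -0.02579414  0.19428588]
```

```bash
python3 -c "
from h import *
w8=np.load('w8.npy',allow_pickle=True).item();f=192/np.tan(np.radians(w8['vertical_fov']/2));T=w8['T_tool_cam']
print(T[:3,3],T[:3,2])
for n,im,gap in(('w8',w8['image'],22.3),('w3',cv2.imread('pics/w3.png'),35.),('w6',cv2.imread('pics/w6.png'),50.)):
  g=im.max(2)
  for r in(216,219,222,225,228,232,236,240,244,248,252):
    d=g[r]<55;L=[i for i in range(170,250) if d[i]];Rr=[i for i in range(258,340) if d[i]]
    if L and Rr:print(n,r,L[0],L[-1],Rr[0],Rr[-1],'depth mm',round(f*gap/(Rr[0]-L[-1]-1),0))
for x in(-.0095,0,.0095):
  for z in(0,.025):
    q=np.linalg.inv(T)@[x,0,z,1];print('tool x,z',x,z,'depth',q[2].round(3),'row',(q[1]/q[2]*f+w8['cy']).round(0))
"
```

```text
[ 0.0833331   0.00049285 -0.16040806] [-3.00124696e-01 -8.72971278e-04  9.53899578e-01]
w8 222 225 237 273 285 depth mm 170.0
w8 225 224 237 273 286 depth mm 170.0
w8 228 223 238 273 286 depth mm 175.0
w8 232 222 238 273 287 depth mm 175.0
w8 236 170 237 273 289 depth mm 170.0
w8 240 170 238 272 339 depth mm 181.0
w8 244 170 237 273 339 depth mm 170.0
w8 248 170 237 273 339 depth mm 170.0
w8 252 170 237 273 339 depth mm 170.0
w3 216 248 249 258 262 depth mm 1169.0
w3 219 247 249 258 263 depth mm 1169.0
w3 222 215 249 258 294 depth mm 1169.0
w3 225 214 249 258 296 depth mm 1169.0
w3 228 213 249 258 297 depth mm 1169.0
w3 232 212 249 258 298 depth mm 1169.0
w3 236 210 249 258 339 depth mm 1169.0
w3 240 170 249 258 339 depth mm 1169.0
w3 244 170 249 258 339 depth mm 1169.0
w3 248 170 249 258 339 depth mm 1169.0
w3 252 170 227 283 339 depth mm 170.0
w6 222 203 215 302 305 depth mm 155.0
w6 225 202 216 297 307 depth mm 167.0
w6 228 201 216 295 309 depth mm 171.0
w6 232 199 216 294 310 depth mm 173.0
w6 236 197 216 294 313 depth mm 173.0
w6 240 170 216 293 339 depth mm 176.0
w6 244 170 216 293 339 depth mm 176.0
w6 248 170 214 293 339 depth mm 171.0
w6 252 170 209 294 339 depth mm 159.0
tool x,z -0.0095 0 depth 0.181 row 249.0
tool x,z -0.0095 0.025 depth 0.205 row 232.0
tool x,z 0 0 depth 0.178 row 236.0
tool x,z 0 0.025 depth 0.202 row 221.0
tool x,z 0.0095 0 depth 0.175 row 223.0
tool x,z 0.0095 0.025 depth 0.199 row 209.0
```

Emit:
step_arm:
  steps:
    - [0, 0, 0, 0, 0, 0, -0.15]
    - [0, 0, 0, 0, 0, 0, -0.15]
    - [0, 0, 0, 0, 0, 0, -0.15]
    - [0, 0, 0, 0, 0, 0, -0.15]
    - [0, 0, 0.01, 0, 0, 0, -0.15]
    - [0, 0, 0.02, 0, 0, 0, -0.15]
    - [0, 0, 0.027, 0, 0, 0, -0.15]
    - [0, 0, 0.027, 0, 0, 0, -0.15]

```text
time_s: 11.73
position: [0.4976, -0.0471, 0.0251]
tcp_rot: [[0.965, 0.263, -0.001], [0.263, -0.965, 0.0], [-0.001, -0.001, -1.0]]
force: [-0.3, -0.3, 0.2]
opening: 0.57
grasp_force: 0.0
```

Emit:
step_arm:
  steps:
    - [0, 0, 0, 0, 0, 0, 0.1]
    - [0, 0, 0, 0, 0, 0, 0.3]
    - [0, 0, 0, 0, 0, 0, 0.5]
    - [0, 0, 0, 0, 0, 0, 0.5]
    - [0, 0, 0, 0, 0, 0, 0.5]
    - [0, 0, 0, 0, 0, 0, 0.5]

```text
time_s: 12.23
position: [0.498, -0.0472, 0.0258]
tcp_rot: [[0.965, 0.263, 0.0], [0.263, -0.965, -0.0], [0.0, 0.0, -1.0]]
force: [0.6, 0.1, -0.0]
opening: 0.271
grasp_force: 0.0
```

```bash
python3 -c "
from h import *
c=np.load('s8.npy',allow_pickle=True).item()
y=np.array([.263,-.965,0]);p=np.array([.498,-.0472,0])
for s in(1,-1):
  for z in(.0,.009,.02,.034):print(s,z,proj(c,p+s*y*.018+[0,0,z]).round(1))
g=c['image'].max(2)
print('rows 190-215, cols 225-262');
for r in range(192,216,2):print(r,g[r,226:262:2].tolist())
"
```

```text
1 0.0 [244.6 214.4]
1 0.009 [244.6 212.2]
1 0.02 [244.6 209.6]
1 0.034 [244.6 206.1]
-1 0.0 [238.1 210.9]
-1 0.009 [238.1 208.7]
-1 0.02 [238.1 206.1]
-1 0.034 [238.1 202.7]
rows 190-215, cols 225-262
192 [114, 118, 117, 114, 110, 17, 33, 35, 41, 42, 72, 54, 25, 17, 2, 20, 28, 26]
194 [116, 115, 114, 116, 107, 18, 33, 26, 58, 21, 28, 33, 30, 34, 23, 15, 21, 2]
196 [120, 116, 117, 115, 116, 29, 30, 33, 43, 23, 28, 31, 13, 34, 24, 28, 62, 149]
198 [115, 116, 116, 116, 116, 28, 33, 25, 30, 24, 17, 49, 30, 53, 75, 78, 80, 163]
200 [120, 116, 116, 114, 117, 37, 30, 30, 21, 20, 25, 66, 84, 82, 86, 79, 78, 85]
202 [119, 111, 101, 113, 120, 36, 38, 21, 33, 27, 23, 73, 85, 82, 83, 77, 82, 95]
204 [96, 89, 92, 91, 121, 55, 26, 77, 29, 20, 17, 77, 87, 82, 82, 79, 82, 100]
206 [97, 94, 96, 89, 96, 105, 117, 120, 43, 21, 25, 81, 85, 83, 77, 82, 88, 78]
208 [92, 91, 96, 98, 92, 94, 96, 89, 86, 85, 88, 97, 94, 87, 106, 81, 68, 51]
210 [144, 135, 94, 89, 93, 89, 145, 100, 94, 92, 100, 61, 64, 71, 51, 52, 72, 104]
212 [158, 155, 90, 88, 101, 131, 124, 127, 89, 95, 93, 85, 56, 58, 108, 110, 115, 117]
214 [157, 156, 158, 151, 65, 68, 90, 89, 93, 97, 91, 94, 92, 92, 120, 164, 164, 153]
```

The fingertips show at about z = 0.028 in the scene view when the TCP read 0.034, so the visible tips sit higher than nominal. The body also shows higher. I'll step down gently and watch the force.

Emit:
step_arm:
  steps:
    - [0, 0, 0, 0, 0, 0, -0.15]
    - [0, 0, 0, 0, 0, 0, -0.15]
    - [0, 0, 0, 0, 0, 0, -0.15]
    - [0, 0, 0, 0, 0, 0, -0.15]
    - [0, 0, 0.01, 0, 0, 0, -0.15]
    - [0, 0, 0.02, 0, 0, 0, -0.15]
    - [0, 0, 0.02, 0, 0, 0, -0.15]

```text
time_s: 12.82
position: [0.4976, -0.0471, 0.0191]
tcp_rot: [[0.965, 0.263, -0.001], [0.263, -0.965, 0.0], [-0.001, -0.001, -1.0]]
force: [0.7, 0.7, 1.1]
opening: 0.567
grasp_force: 0.0
```

Emit:
step_arm:
  steps:
    - [0, 0, 0.01, 0, 0, 0, -0.15]
    - [0, 0, 0.01, 0, 0, 0, -0.15]

```text
time_s: 12.98
position: [0.4977, -0.0471, 0.0162]
tcp_rot: [[0.965, 0.263, -0.001], [0.263, -0.965, 0.0], [-0.001, -0.0, -1.0]]
force: [-1.1, -0.8, 0.5]
opening: 0.572
grasp_force: 0.0
```

Emit:
step_arm:
  steps:
    - [0, 0, 0, 0, 0, 0, 0.1]
    - [0, 0, 0, 0, 0, 0, 0.3]
    - [0, 0, 0, 0, 0, 0, 0.5]
    - [0, 0, 0, 0, 0, 0, 0.5]
    - [0, 0, 0, 0, 0, 0, 0.5]
    - [0, 0, 0, 0, 0, 0, 0.5]

```text
time_s: 13.48
position: [0.498, -0.0473, 0.0168]
tcp_rot: [[0.965, 0.263, 0.0], [0.263, -0.965, -0.0], [0.0, 0.0, -1.0]]
force: [0.4, -0.4, 0.3]
opening: 0.31
grasp_force: 30.0
```

Gripped: the opening is 27 mm at 30 N. I'll lift and cross-check the dish from the scene view.

Emit:
step_arm:
  steps:
    - [0, 0, -0.03, 0, 0, 0, 0.5]
    - [0, 0, -0.08, 0, 0, 0, 0.5]
    - [0, 0, -0.13, 0, 0, 0, 0.5]
    - [0, 0, -0.18, 0, 0, 0, 0.5]
    - [0, 0, -0.18, 0, 0, 0, 0.5]
    - [0, 0, -0.18, 0, 0, 0, 0.5]

```text
time_s: 13.98
position: [0.4987, -0.0474, 0.0717]
tcp_rot: [[0.965, 0.263, 0.003], [0.263, -0.965, -0.001], [0.002, 0.001, -1.0]]
force: [-0.7, 0.1, 0.0]
opening: 0.31
grasp_force: 30.0
```

```bash
python3 -c "
from h import *
s=np.load('s8.npy',allow_pickle=True).item();print('scene dish',ray(s,202.9,186.5,.0095))
t=np.load('t8.npy',allow_pickle=True).item()
im=t['image'];
hsv=cv2.cvtColor(im[190:230,178:218],cv2.COLOR_RGB2HSV);g=cv2.cvtColor(im,cv2.COLOR_RGB2GRAY)[190:230,178:218]
print(g[20].tolist());print(g[:,20].tolist())
st=read_state();print(st['position'],st['opening'],st['grasp_force']);plan((.45,.2175,.066),-74.7)"
```

```text
scene dish [0.4459062  0.20708686 0.0095    ]
[81, 81, 80, 81, 80, 82, 82, 82, 84, 85, 86, 88, 87, 88, 88, 90, 90, 92, 92, 94, 94, 95, 97, 98, 100, 100, 101, 103, 103, 102, 101, 99, 99, 97, 97, 96, 95, 94, 95, 93]
[66, 68, 69, 72, 74, 75, 76, 77, 78, 79, 83, 86, 88, 90, 93, 94, 97, 98, 97, 95, 94, 92, 90, 86, 85, 84, 83, 82, 80, 79, 78, 77, 77, 74, 72, 69, 67, 66, 65, 64]
[ 0.49868154 -0.04744614  0.07170772] 0.31012415946241473 29.99788373708725
shift [ 0.076 -0.895  0.018] turn [ 0.002 -0.003 -0.001]
```

```bash
python3 -c "
from h import *
im=cv2.imread('pics/top0.png');c=capture('top');g=cv2.cvtColor(im,cv2.COLOR_BGR2GRAY)
m=cv2.inRange(g[190:230,178:218],0,160);k=max(cv2.findContours(m,0,1)[0],key=cv2.contourArea)
(x,y),r=cv2.minEnclosingCircle(k);x+=178;y+=190;print(x,y,r,ray(c,x,y,.012),'rim dia mm',2*r*1.45/.349)
im=cv2.imread('pics/scene0.png');g=cv2.cvtColor(im,cv2.COLOR_BGR2GRAY).astype(int);print(g[186,185:222].tolist());print(g[174:200,203].tolist())
s=capture('scene');print(proj(s,(.449,.2186,.0)),proj(s,(.449,.2186,.019)),[proj(s,(.449+.047*a,.2186+.047*b,.019)).round(1).tolist() for a,b in((.9,-.44),(-.9,.44),(.44,.9),(-.44,-.9))])
"
```

```text
197.42307662963867 209.42307662963867 11.531508445739746 [0.44967934 0.22150142 0.012     ] rim dia mm 95.82055728551651
[181, 178, 181, 179, 181, 181, 174, 152, 162, 143, 141, 144, 139, 137, 142, 141, 141, 141, 142, 141, 140, 140, 141, 140, 144, 147, 147, 145, 130, 153, 175, 168, 155, 40, 27, 34, 34]
[178, 175, 179, 178, 179, 175, 172, 166, 172, 151, 143, 141, 142, 143, 152, 144, 144, 128, 154, 176, 184, 185, 144, 74, 50, 54]
[202.67489857 187.38921469] [202.51045422 183.2113236 ] [[213.9, 183.3], [191.1, 183.1], [203.5, 178.6], [201.5, 188.1]]
```

The dish is at (0.4495, 0.2195). The circle fits at 96 mm across, and the scene view agrees. I'll carry the cassette over it.

Emit:
step_arm:
  steps:
    - [0.005, -0.06, 0, 0, 0, 0, 0.5]
    - [0.015, -0.18, 0, 0, 0, 0, 0.5]
    - [0.025, -0.3, 0, 0, 0, 0, 0.5]
    - [0.035, -0.43, 0, 0, 0, 0, 0.5]
    - [0.045, -0.56, 0, 0, 0, 0, 0.5]
    - [0.055, -0.69, 0, 0, 0, 0, 0.5]
    - [0.06, -0.8, 0, 0, 0, 0, 0.5]
    - [0.068, -0.902, 0, 0, 0, 0, 0.5]

```text
time_s: 14.75
position: [0.4447, 0.221, 0.0697]
tcp_rot: [[0.965, 0.264, -0.002], [0.264, -0.965, -0.0], [-0.003, -0.0, -1.0]]
force: [1.0, -0.3, 0.6]
opening: 0.309
grasp_force: 30.0
```

Emit:
step_arm:
  steps:
    - [0, 0, 0, 0, 0, 0, 0.5]
    - [0, 0, 0.05, 0, 0, 0, 0.5]
    - [0, 0, 0.05, 0, 0, 0, 0.5]

```text
time_s: 15.0
position: [0.4447, 0.2192, 0.0537]
tcp_rot: [[0.964, 0.265, -0.004], [0.265, -0.964, -0.001], [-0.004, -0.0, -1.0]]
force: [-0.5, -0.6, -0.2]
opening: 0.312
grasp_force: 30.0
```

```bash
python3 -c "
from h import *
st=read_state();print(st['position'],st['opening'],st['grasp_force']);plan((.447,.219,.02),-74.7)
c=wristcap();g=cv2.cvtColor(c['image'],cv2.COLOR_RGB2GRAY);cv2.imwrite('pics/w9.png',c['image'][:,:,::-1])
for z in(.002,.019):print([proj(c,(.4495+.047*a,.2195+.047*b,z)).round(0).tolist() for a,b in((.965,.263),(-.965,-.263),(.263,-.965),(-.263,.965))])
e=cv2.Canny(g,25,70)
for r in (150,165,180,195,210):print(r,np.flatnonzero(e[r]).tolist())
for u in(240,250,260,270):print(u,np.flatnonzero(e[90:236,u]).tolist())
"
```

```text
[0.44473311 0.21924409 0.05367719] 0.3119059406146727 29.997942745685577
shift [0.008 0.003 0.112] turn [-0.     0.006  0.001]
[[256.0, 147.0], [256.0, 251.0], [311.0, 202.0], [200.0, 202.0]]
[[256.0, 150.0], [256.0, 262.0], [316.0, 210.0], [196.0, 210.0]]
150 [10, 231, 232, 240, 241, 242, 243, 244, 245, 259, 260, 261, 262, 263, 264, 271, 272, 273, 274, 309, 325, 326, 364]
165 [2, 3, 4, 5, 6, 10, 13, 15, 209, 210, 293, 294, 303, 304, 324, 325, 363]
180 [1, 50, 51, 67, 68, 69, 70, 137, 138, 139, 162, 163, 164, 166, 193, 198, 199, 202, 204, 300, 306, 322, 323, 332, 333, 334, 360]
195 [22, 48, 49, 113, 137, 194, 197, 200, 304, 308, 311, 358]
210 [27, 139, 193, 196, 202, 233, 236, 241, 244, 247, 250, 253, 256, 259, 262, 263, 265, 266, 269, 273, 276, 303, 311, 354, 360]
240 [58, 60, 63, 107, 109, 112, 115, 118, 121, 124, 127, 130, 133, 135, 139, 141, 144]
250 [57, 59, 62, 106, 109, 113, 114, 115, 118, 119, 120, 121, 124, 125, 126, 127, 130, 131, 132, 133, 136, 137, 138, 140, 142, 143, 144]
260 [57, 60, 63, 106, 119, 125, 130, 131, 136, 137, 138, 140]
270 [59, 62, 65, 107, 109, 112, 115, 118, 121, 124, 127, 129, 133, 135, 138, 141, 144]
```

The dish rim spans columns 194–311 (centre 252) with its far edge at row 147. The cassette is at columns 233–276 (centre 254.5), well inside, so I'll lower it.

Emit:
step_arm:
  steps:
    - [0.004, -0.006, 0.02, 0, 0, 0, 0.5]
    - [0.004, -0.006, 0.05, 0, 0, 0, 0.5]
    - [0.004, -0.006, 0.08, 0, 0, 0, 0.5]
    - [0.004, -0.006, 0.11, 0, 0, 0, 0.5]
    - [0.004, -0.006, 0.13, 0, 0, 0, 0.5]
    - [0.004, -0.006, 0.138, 0, 0, 0, 0.5]
    - [0.004, -0.006, 0.138, 0, 0, 0, 0.5]

```text
time_s: 15.63
position: [0.4466, 0.221, 0.0134]
tcp_rot: [[0.965, 0.263, -0.002], [0.263, -0.965, -0.0], [-0.002, -0.0, -1.0]]
force: [-0.4, -0.2, -0.3]
opening: 0.31
grasp_force: 30.0
```

Emit:
step_arm:
  steps:
    - [0, 0, 0.007, 0, 0, 0, 0.5]
    - [0, 0, 0.007, 0, 0, 0, 0.5]

```text
time_s: 15.8
position: [0.4472, 0.2213, 0.0122]
tcp_rot: [[0.965, 0.263, 0.0], [0.263, -0.965, 0.0], [0.0, -0.0, -1.0]]
force: [0.4, -0.6, -0.4]
opening: 0.311
grasp_force: 30.0
```

Emit:
step_arm:
  steps:
    - [0, 0, 0.005, 0, 0, 0, 0.5]
    - [0, 0, 0.005, 0, 0, 0, 0.5]

```text
time_s: 15.97
position: [0.4473, 0.2213, 0.0109]
tcp_rot: [[0.965, 0.263, 0.0], [0.263, -0.965, 0.0], [0.0, 0.0, -1.0]]
force: [0.2, 0.7, -0.9]
opening: 0.313
grasp_force: 30.0
```

Emit:
step_arm:
  steps:
    - [0, 0, 0.004, 0, 0, 0, 0.5]
    - [0, 0, 0.004, 0, 0, 0, 0.5]

```text
time_s: 16.13
position: [0.4471, 0.2213, 0.0098]
tcp_rot: [[0.965, 0.263, 0.0], [0.263, -0.965, 0.0], [0.0, 0.0, -1.0]]
force: [-1.2, -0.3, 3.7]
opening: 0.308
grasp_force: 30.0
```

Emit:
step_arm:
  steps:
    - [0, 0, 0.004, 0, 0, 0, 0.5]
    - [0, 0, 0.004, 0, 0, 0, 0.5]

```text
time_s: 16.3
position: [0.4469, 0.2212, 0.0089]
tcp_rot: [[0.965, 0.263, 0.0], [0.263, -0.965, -0.0], [0.0, 0.0, -1.0]]
force: [-2.4, -0.4, 8.8]
opening: 0.309
grasp_force: 30.0
```

It is down: the force is 8.8 N. I'll ease off slightly, release to about 39 mm and lift out.

Emit:
step_arm:
  steps:
    - [0, 0, -0.004, 0, 0, 0, 0.5]
    - [0, 0, -0.004, 0, 0, 0, 0.4]
    - [0, 0, -0.004, 0, 0, 0, 0.3]
    - [0, 0, -0.004, 0, 0, 0, 0.2]
    - [0, 0, -0.004, 0, 0, 0, 0.15]
    - [0, 0, -0.004, 0, 0, 0, 0.15]
    - [0, 0, -0.004, 0, 0, 0, 0.15]
    - [0, 0, -0.004, 0, 0, 0, 0.15]

```text
time_s: 16.97
position: [0.4471, 0.2212, 0.0094]
tcp_rot: [[0.965, 0.263, -0.0], [0.263, -0.965, -0.0], [-0.0, -0.0, -1.0]]
force: [0.5, 0.1, 0.9]
opening: 0.42
grasp_force: 0.0
```

Emit:
step_arm:
  steps:
    - [0, 0, -0.02, 0, 0, 0, 0.15]
    - [0, 0, -0.04, 0, 0, 0, 0.15]
    - [0, 0, -0.08, 0, 0, 0, 0.15]
    - [0, 0, -0.15, 0, 0, 0, 0.15]
    - [-0.05, 0, -0.25, 0, 0, 0, 0.15]
    - [-0.1, 0, -0.35, 0, 0, 0, 0.15]
    - [-0.1, 0, -0.4, 0, 0, 0, 0.15]
    - [-0.1, 0, -0.4, 0, 0, 0, 0.15]

```text
time_s: 17.63
position: [0.4194, 0.2138, 0.1332]
tcp_rot: [[0.965, 0.263, 0.007], [0.263, -0.965, 0.002], [0.007, 0.0, -1.0]]
force: [1.0, -0.2, 0.1]
opening: 0.426
grasp_force: 0.0
```

```bash
python3 -c "
from h import *
c=wristcap();c=wristcap();st=read_state();print(st['position'],st['opening'],st['force'])
g=cv2.cvtColor(c['image'],cv2.COLOR_RGB2GRAY);cv2.imwrite('pics/w10.png',c['image'][:,:,::-1]);e=cv2.Canny(g,25,70)
print(proj(c,(.4495,.222,.002)),proj(c,(.4495,.222,.009)))
for r in range(120,236,10):print(r,[int(i) for i in np.flatnonzero(e[r]) if 170<i<340])
for u in(250,260):print(u,np.flatnonzero(e[90:236,u]).tolist())
# dispenser: grip & cassette leftovers
p=proj(c,(.648,.066,.067));print('grip expected',p)
u,v=p.astype(int)
k=(g[max(v-25,0):v+25,max(u-25,0):u+25]<45);q=np.argwhere(k);print(q.mean(0)+[max(v-25,0),max(u-25,0)] if len(q) else None,len(q))
"
```

```text
[0.41886011 0.21351842 0.13054451] 0.42234410702238434 [-0.99374936 -0.2844658  -0.13906167]
[254.57071297 155.53543365] [254.56029847 156.67777604]
120 [226, 230, 233, 234, 273, 274, 275, 278, 282, 333]
130 [216, 217, 220, 222, 223, 285, 286, 288, 289, 294, 305, 333]
140 [212, 214, 217, 243, 246, 248, 250, 252, 257, 259, 261, 263, 266, 292, 294, 295, 304, 332]
150 [209, 212, 215, 243, 244, 246, 248, 250, 254, 259, 261, 263, 266, 294, 296, 303, 331]
160 [209, 212, 215, 244, 245, 246, 248, 249, 250, 251, 252, 253, 254, 255, 256, 257, 258, 259, 260, 261, 262, 263, 264, 265, 294, 296, 299, 330]
170 [188, 189, 190, 191, 192, 193, 195, 196, 197, 200, 201, 202, 203, 211, 214, 217, 218, 243, 267, 290, 291, 294, 297, 298, 302, 303, 304, 305, 306, 308, 309, 310, 329, 333]
180 [216, 217, 219, 220, 224, 285, 286, 287, 288, 289, 322, 323, 324, 333]
190 [225, 226, 229, 230, 237, 238, 239, 269, 270, 271, 280, 296, 305, 331, 332]
200 [245, 246, 247, 248, 249, 250, 251, 252, 253, 254, 255, 256, 257, 258, 259, 260, 261, 262, 263, 277, 297, 304, 305, 331]
210 [273, 297, 304, 305, 330, 331]
220 [213, 214, 218, 219, 273, 290, 291, 296, 297, 329]
230 [193, 209, 210, 227, 271, 283, 300]
250 [21, 24, 25, 44, 47, 49, 50, 51, 52, 53, 55, 56, 57, 59, 60, 61, 62, 63, 64, 66, 67, 68, 70, 71, 72, 73, 75, 78, 81, 103, 108, 110]
260 [21, 25, 44, 47, 51, 53, 55, 57, 59, 61, 66, 68, 70, 72, 75, 78, 81, 103, 107, 110]
grip expected [545.17325418 -42.46301415]
None 0
```

The cassette is at columns 243–267, rows 134–171, centred in the dish (columns 209–297, rows 111–200) to within a few mm. I'll do a quick check that the lever is still home, then hand in.

```bash
python3 -c "
from h import *
b=cv2.imread('pics/top0.png');t=capture('top')['image'][:,:,::-1]
for n,i in(('before',b),('now',t)):
  k=np.argwhere(i[150:172,226:246].max(2)<60);print(n,k.mean(0)+[150,226],len(k))
d=cv2.absdiff(b,np.ascontiguousarray(t)).max(2)[140:230,225:285];print('mag diff',d[15:45].mean())
print(read_state()['force']);print(hand_in())
"
```

```text
before [160.66666667 235.66666667] 9
now [160.66666667 235.66666667] 9
mag diff 3.4922222222222223
[ 0.06880517 -0.132699   -0.35519822]
the job is handed in; nothing more can be done
None
```

I dispensed one cassette and laid it flat in the glass dish, centred to within a few mm. The lever is back home, and I handed the job in at about 18 s of the 64 s allowed; the judge's verdict was not shown.

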